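# Unlock the sample safe with the key that fits

### The arm

A 6-joint arm with a two-finger parallel gripper is mounted at the origin on a cart in front of the work surface, level with it; the furniture and walls round the work are solid. World frame = base frame: x ahead of the robot, y to its left, z up, the work surface at z = 0. Lengths are in mm, angles in rad, forces in N, time in s.
With the tool pointing down it reaches from about 350 to 775 mm from the base axis. Payload 7.3 kg.
Tool frame: the origin (TCP) lies at the very end of the fingers, on their centre line; the grasp point (between the pads) lies 19 mm behind it; x points along the fingers, y is the direction in which the jaws open and shut, and the axes are right-handed (so a half turn about x gives the same grasp; the last joint's range is limited). The gripper opens to 92 mm and grips with 3 to 60 N. Pads are 19 mm wide; open, the fingers measure 130 mm over their backs; the gripper's body (75 mm by 190 mm) begins 47 mm behind the grasp point.
Start: joints at [1.113, 0.342, 1.524, -0, 1.275, -0.146], TCP at [161.042, 499.713, 199.341] pointing down, gripper open.
Joint ranges: [-2.53, 2.53], [-0.77, 2.02], [0.04, 2.7], [-1, 4.14], [0.28, 2.66], [-3.11, 3.11]. Speed limits (rad/s): [2.57, 2.57, 3.14, 3.14, 3.14, 3.14].

### API

Orientations are given as [roll, pitch, yaw] about the fixed x, y, z axes, in that order (R = Rz(yaw) Ry(pitch) Rx(roll)).
In Python, from plant import bot gives the robot as it stands.
- The arm moves only by the tool step_arm, never from a script. Its argument "targets" is a list that holds one entry, the list of rows, each a list of 4 numbers: the shift along the tool's x, y, z in m, then the turn about the tool's x in degrees. A call has exactly 5 rows; each row is the pose to reach, as a shift and turn from the pose measured when the call began, along the tool's axes at that moment; what a row does not reach only later rows make up. A row lasts 1/12 s, in which the tool goes at most 41.7 mm and 7.16 degrees, less where a joint would pass 70% of its speed; a pose out of reach is approached as far as the arm can. A call with a gripper value outside its range is refused whole. "jaw" is the closure, from 0 (fully open) to 1 (shut), set as the call begins (left out, the last holds). The fingers move at their own pace and stop on an object; the grip force is fixed at half the most. Time passes only in rows, so rows that repeat a pose let the fingers close, or fill a call up. It gives the time, the measured TCP pose, the force and the opening at its end, in the units of the state.
- bot.get_obs(): the state, without advancing time (a new reading comes with each control period).
- bot.capture(name): name is "scene" or "top" or "wrist"; returns a dict with "color" (400x640x3 uint8, red, green, blue), "depth" (400x640 float32, mm along the optical axis (not along the pixel's ray), 0 where there is no reading), "fov_y" (degrees; the focal length in pixels is half the picture's height over the tangent of half this angle, whatever the lens; pixels are square), "cx", "cy" (the principal point, pixels), "dist_coeffs" ([k1, k2, p1, p2, k3] as OpenCV has them; the pictures are not rectified), "rvec" (rotation vector, rad) and "tvec" (3), from world to camera coordinates, as OpenCV has them. Camera axes: x right, y down, z forward; pixel columns grow to the right and rows downward; lengths in mm; the calibration is good to about 2 mm. A picture is of the moment at which its call begins.
- bot.close_job(): hands the job in, once; it reports no verdict.
The state is a dict: "time": time; "joint_positions": joint angles; "dq": joint speeds; "tau": joint torques, N m; "tool_pos": TCP position; "tcp_rot": TCP orientation; "contact_force": force on the tool from outside, world axes, zero at the start; "moment": the same for the moment, N m; "grip_width": finger opening in mm.
Only numpy, scipy, OpenCV 4.12 (cv2) and the standard library are available. Lean on these libraries where they do the work, as an engineer would, in place of code of your own. Each camera call takes 0.05 s, during which the arm holds its last target. There are 200 camera calls.

### The job

Of the three keys hanging on the key rail, find the one whose blade fits the keyway of the small sample safe. Push it down into the keyway until its collar sits on the lock, turn it a quarter turn clockwise (seen from above) so that the latch arm swings out of its keeper, then draw the key straight out, leaving the latch open, and set it aside in the round steel pot.

Things in the scene. Friction and masses are not known exactly. Their poses are not given: they have to be found in the camera images.
- key: Square-headed grey key hanging by its collar in a rail (top z 56 mm, slots 60 mm apart). Origin: blade's lower end; z up, y along the width, x through the thickness; half-turn symmetric. Blade 26x8 mm up to 30 mm; collar 36 mm across, 30-34; neck 16 wide to 42; head 40 wide, 10 thick, 42-84: pinch its thickness at 64. 60 g, lifts straight out. Misfits: round head, 42 mm blade; T head, 9 mm.
- keyway (a point): Mouth centre of the slot in the round lock plug (64 mm across, 40 high) on the grey safe (140x100x50 mm); 90 mm above the worktop. Turns with the plug: z up, y along the slot, x across. Slot 36 (y) x 15 (x) mm, 34 deep, top 5 mm flared to 46 x 25. Key fully in: collar on the mouth, blade end 30 mm below it. Play: the plug follows after up to 0.27 rad of key turn.
- latch (a joint): Angle of the plug and its latch arm (rad). 0 is shut: the flat arm, reaching 69 mm from the axis, square to the slot, points to the safe's front (-x, the robot's side) under the keeper. Grows clockwise seen from above; stop at 1.6; starts at 0 to 0.15. Friction about 0.12 N m, no spring: stays where it is left.
- pot: Round open steel pot, fixed: 90 mm across the rim, 50 mm high, wall 4 mm, floor about 5 mm; origin at the centre of its underside, on the worktop. The key may stand, lean or lie in it. Pot and key rail (aluminium, 190 mm along y, 44 mm deep, open under the blades) stand on opposite sides of the safe, either way round.
There are look-alikes about, which are no part of the job. What is shaped like the part that bears keyway but purple is not meant. Leave any purple look-alike of the key alone.

How it is judged:
By the outcome, as a careful person would: the job done as asked, in the order asked, and still so for the second after the job is handed in, with the robot touching nothing.
It also fails if it takes over 48 s, if anything falls off the work surface, if the arm or the gripper's body presses on something with over 40 N, if the wrist force passes 120 N, or if a joint passes its speed limit or range.

## Working session

There is one attempt and no reset: what is moved stays moved. The work goes in short steps, Python scripts to look and compute and a tool call to move; the robot and the scene stay as the last step left them, time stands still between calls to the robot, and variables do not carry over. Pictures are saved under pics/ and viewed, about 8 in all and at most 12, crops included, and the job is handed in when it is done.

Besides the shell and the picture viewer there is one more tool, called after "Request:" by a JSON object that holds its "name" and its "arguments", one argument or row to a line. step_arm: Moves the arm, as the interface text tells. Its arguments: {"type":"object","properties":{"targets":{"type":"array","items":{"type":"array","items":{"type":"array","items":{"type":"number"}}}},"jaw":{"type":"number"}},"required":["targets"]}

```bash
mkdir -p pics; ls; cat > h.py <<'E'
from plant import bot
import numpy as np, cv2, pickle
from scipy.spatial.transform import Rotation as Rn
def cap(n,tag):
    c=bot.capture(n); pickle.dump(c,open(f'pics/{tag}.pkl','wb')); cv2.imwrite(f'pics/{tag}.png',cv2.cvtColor(c['color'],cv2.COLOR_RGB2BGR)); return c
def ld(tag): return pickle.load(open(f'pics/{tag}.pkl','rb'))
def K(c):
    h,w=c['depth'].shape; f=h/2/np.tan(np.radians(c['fov_y'])/2)
    return np.array([[f,0,c['cx']],[0,f,c['cy']],[0,0,1.]])
def cloud(c):
    h,w=c['depth'].shape
    u,v=np.meshgrid(np.arange(w),np.arange(h))
    p=cv2.undistortPoints(np.stack([u,v],-1).reshape(-1,1,2).astype(np.float64),K(c),np.array(c['dist_coeffs'],float)).reshape(h,w,2)
    d=c['depth'][...,None].astype(float)
    P=np.concatenate([p*d,d],-1)
    R=cv2.Rodrigues(np.array(c['rvec'],float))[0]
    W=(P-np.array(c['tvec']).reshape(3))@R
    W[c['depth']<=0]=np.nan
    return W
def proj(c,X): return cv2.projectPoints(np.array(X,float).reshape(-1,1,3),np.array(c['rvec'],float),np.array(c['tvec'],float),K(c),np.array(c['dist_coeffs'],float))[0].reshape(-1,2)
def st():
    o=bot.get_obs(); print({k:np.round(o[k],3).tolist() for k in ['time','joint_positions','tool_pos','tcp_rot','contact_force','grip_width']}); return o
E
python3 - <<'E'
from h import *
st()
a=cap('top','t0');b=cap('scene','s0')
for c in(a,b):
    R=cv2.Rodrigues(np.array(c['rvec'],float))[0];print((-R.T@np.array(c['tvec']).reshape(3)).round(),c['fov_y'],R[2].round(2))
E
```

```text
pics
{'time': 0.0, 'joint_positions': [1.113, 0.343, 1.525, -0.0, 1.275, -0.146], 'tool_pos': [160.831, 499.295, 198.635], 'tcp_rot': [-1.69, 1.569, -2.002], 'contact_force': [-0.576, 0.154, 0.66], 'grip_width': 91.553}
[ 368.   82. 1483.] 52.20445594354014 [ 0.11  0.02 -0.99]
[-264. -646. 1021.] 52.401892853069214 [ 0.55  0.53 -0.64]
```

View pics/t0.png

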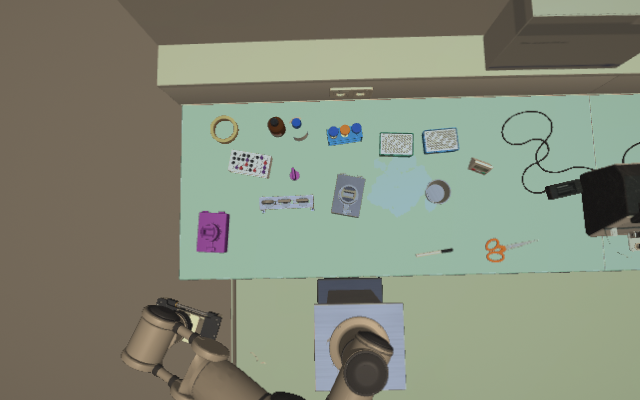

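View pics/s0.png

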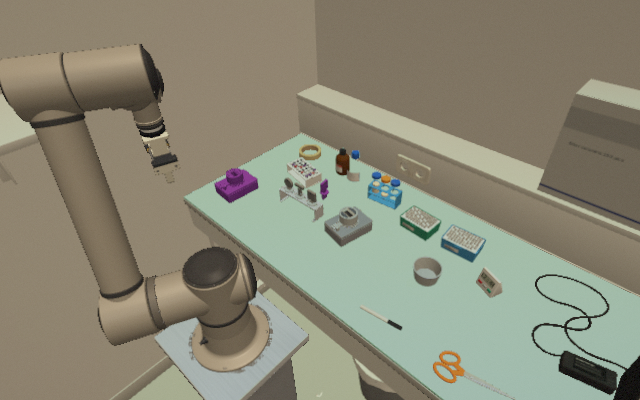

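Top view: rail with keys near (287,202), grey safe (348,195), pot (437,192), purple decoys at (212,232) and (294,174). Next I measure these from depth and crop both views for detail.

```bash
python3 - <<'E'
from h import *
a=ld('t0');b=ld('s0')
A=cv2.imread('pics/t0.png')[165:225,250:375];B=cv2.imread('pics/s0.png')[165:250,270:380]
A=cv2.resize(A,(750,360),interpolation=cv2.INTER_CUBIC);B=cv2.resize(B,(310,240),interpolation=cv2.INTER_CUBIC)
B=cv2.resize(cv2.imread('pics/s0.png')[165:245,270:380],(330,240),interpolation=cv2.INTER_CUBIC)
I=np.zeros((600,750,3),np.uint8);I[:360]=A;I[360:,:330]=B;cv2.imwrite('pics/c1.png',I)
for n,c in(('top',a),('scene',b)):
    W=cloud(c);x,y,z=W[...,0],W[...,1],W[...,2]
    print(n,'table',np.nanmedian(z[(x>400)&(x<420)&(y>0)&(y<100)]))
    for nm,(x0,x1,y0,y1),(z0,z1) in [('rail',(350,620,80,400),(35,58)),('keyheads',(350,620,80,400),(66,130)),('safe',(350,620,-40,120),(43,56)),('plug',(350,620,-40,120),(80,100)),('pot',(350,650,-400,-150),(40,60))]:
        m=(x>x0)&(x<x1)&(y>y0)&(y<y1)&(z>z0)&(z<z1)
        if m.sum()<5: print(nm,m.sum());continue
        p=np.stack([x[m],y[m]],1).astype(np.float32);print(nm,m.sum(),p.mean(0).round(1),cv2.minAreaRect(p),'z',np.median(z[m]).round(1),z[m].max().round(1))
    m=(x>350)&(x<620)&(y>80)&(y<400)&(z>66)&(z<130)
    k,l,s,ce=cv2.connectedComponentsWithStats(m.astype(np.uint8))
    for i in range(1,k):
        if s[i,4]>3:
            q=l==i;print('  head',s[i].tolist(),W[q].mean(0).round(1),W[q].min(0).round(),W[q].max(0).round())
E
```

```text
top table 0.7105250110243339
rail 403 [525.3 242.6] ((550.1615600585938, 225.59713745117188), (295.7613525390625, 136.7435302734375), 86.38626098632812) z 54.6 58.0
keyheads 176 [525.5 241.7] ((525.209228515625, 232.553466796875), (113.23617553710938, 156.08311462402344), 45.78547286987305) z 105.1 116.4
safe 749 [535.1  28.6] ((534.4880981445312, 27.999656677246094), (100.12629699707031, 145.2738800048828), 78.51730346679688) z 50.6 55.9
plug 230 [531.8  28.7] ((531.6417846679688, 28.479143142700195), (63.2957878112793, 61.58559036254883), 43.652706146240234) z 89.7 98.0
pot 125 [ 540.8 -296.1] ((538.8795166015625, -289.11676025390625), (86.6214599609375, 86.39225769042969), 88.72489929199219) z 49.0 59.7
  head [292, 170, 4, 10, 29] [603.5 217.5  82.1] [590. 212.  67.] [620. 222.  90.]
  head [278, 198, 13, 6, 48] [510.9 248.  103.2] [506. 227.  66.] [525. 268. 115.]
  head [296, 199, 13, 4, 48] [511.  187.8 101.5] [508. 168.  70.] [516. 207. 116.]
  head [262, 200, 12, 5, 47] [509.4 304.8 101.6] [505. 287.  66.] [515. 324. 114.]
scene table -0.9324423047626672
rail 282 [527.1 223.
[... 296 characters left out ...]
88, 27.683700561523438), (102.93125915527344, 146.17816162109375), 78.6762466430664) z 51.0 56.0
plug 212 [532.6  26.8] ((533.303466796875, 27.633949279785156), (66.98017883300781, 63.14344024658203), 13.455239295959473) z 90.1 96.5
pot 193 [ 541.4 -289.8] ((538.3920288085938, -290.6876525878906), (89.36918640136719, 88.41098022460938), 17.07038688659668) z 47.2 52.9
  head [284, 177, 9, 13, 73] [510.5 304.5  93.9] [506. 284.  66.] [526. 327. 112.]
  head [320, 180, 6, 8, 37] [605.7 216.7  77.4] [591. 212.  66.] [620. 224.  86.]
  head [295, 182, 9, 14, 64] [512.  245.9  96.8] [507. 228.  68.] [518. 269. 116.]
  head [307, 189, 9, 13, 94] [512.7 185.3  94.1] [508. 166.  66.] [519. 208. 117.]
```

View pics/c1.png

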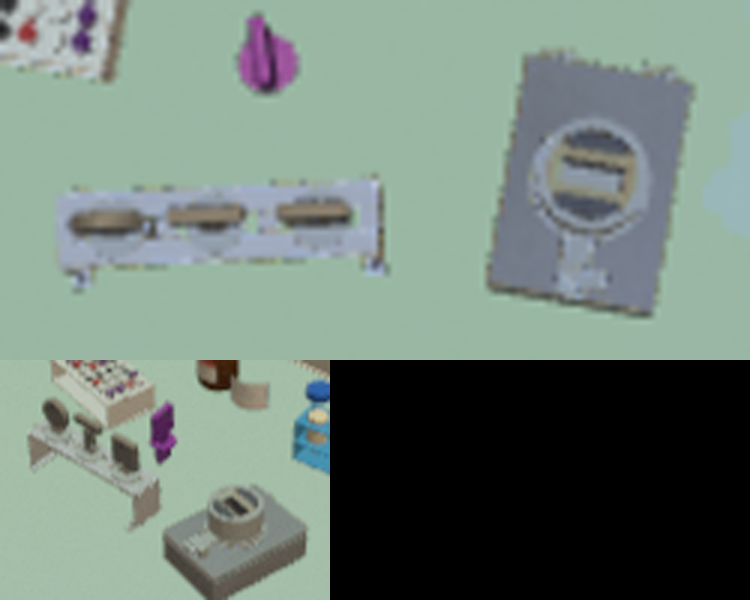

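The lower crop shows the round head on the left, the T head in the middle and the square head on the right, nearest the safe, at about (511,187). Safe (533,28), yaw about -0.2. Next: tool axes and the transit.

```bash
cat >> h.py <<'E'
def go(x,y,z,jaw_deg=None):
    """print shift in tool axes to reach world target; jaw_deg: world heading of tool y wanted (any half turn)"""
    o=bot.get_obs(); R=Rn.from_euler('xyz',o['tcp_rot']).as_matrix(); p=np.array(o['tool_pos'])
    print('tool', p.round(1),'axes',R.round(3).tolist(),'d',(R.T@(np.array([x,y,z])-p)/1000).round(4))
    h=np.degrees(np.arctan2(R[1,1],R[0,1])); print('tool y heading',h.round(2),'F',np.round(o['contact_force'],1),'w',round(float(o['grip_width']),1),'t',round(float(o['time']),2),'q',np.round(o['joint_positions'],2))
    if jaw_deg is not None: print('turn (cw+):',((h-jaw_deg+90)%180-90).round(2))
E
python3 - <<'E'
from h import *
go(511,187,190,0)
c=cap('wrist','w0'); R=cv2.Rodrigues(np.array(c['rvec'],float))[0];print((-R.T@np.array(c['tvec']).reshape(3)).round(),c['fov_y'],R.round(2).tolist())
E
```

```text
tool [160.9 499.3 198.7] axes [[-0.001, 0.307, 0.952], [-0.001, 0.952, -0.307], [-1.0, -0.001, -0.0]] d [ 0.0089 -0.1899  0.429 ]
tool y heading 72.14 F [ 0.2 -0.1  0.8] w 91.8 t 0.1 q [ 1.11  0.34  1.52 -0.    1.28 -0.15]
turn (cw+): 72.14
[ 93. 521. 384.] 59.53805353378881 [[0.31, 0.95, -0.0], [0.92, -0.29, 0.27], [0.25, -0.08, -0.96]]
```

Request:
{"name": "step_arm", "arguments": {
  "targets": [
    [[0,-0.016,0.036,7],[0,-0.032,0.073,14],[0,-0.048,0.11,21],[0,-0.064,0.146,28],[0,-0.08,0.183,35]]
  ],
  "jaw": 0
}}

```text
time: 0.57
tool_pos: [311.3, 365.7, 198.7]
tcp_rot: [-1.235, 1.569, -2.163]
contact_force: [0.8, 1.1, -0.5]
grip_width: 92.0
```

```bash
python3 -c "
from h import *
go(511,187,190,-1)"
```

```text
tool [311.3 365.7 198.7] axes [[-0.001, 0.8, 0.599], [-0.001, 0.599, -0.8], [-1.0, -0.001, 0.0]] d [0.0088 0.0528 0.2627]
tool y heading 36.83 F [ 0.8  1.1 -0.5] w 92.0 t 0.57 q [ 0.71  0.26  1.64 -0.    1.24  0.06]
turn (cw+): 37.83
```

Request:
{"name": "step_arm", "arguments": {
  "targets": [
    [[0,0.008,0.04,7],[0,0.016,0.08,14],[0,0.024,0.12,21],[0,0.032,0.16,28],[0,0.04,0.2,35]]
  ]
}}

```text
time: 0.98
tool_pos: [464.3, 227.9, 198.7]
tcp_rot: [-0.775, 1.569, -2.32]
contact_force: [1.1, 0.1, -0.3]
grip_width: 92.1
```

```bash
python3 -c "
from h import *
go(511,187,190,-1)"
```

```text
tool [464.3 227.9 198.7] axes [[-0.001, 1.0, 0.026], [-0.001, 0.026, -1.0], [-1.0, -0.001, 0.001]] d [0.0087 0.0457 0.042 ]
tool y heading 1.47 F [ 1.1  0.1 -0.3] w 92.1 t 0.98 q [ 0.31  0.33  1.54 -0.    1.27  0.28]
turn (cw+): 2.47
```

Request:
{"name": "step_arm", "arguments": {
  "targets": [
    [[0,0.022,0.02,2],[0,0.046,0.042,2],[0,0.046,0.042,2],[0,0.046,0.042,2],[0,0.046,0.042,2]]
  ]
}}

```text
time: 1.4
tool_pos: [510.6, 187.3, 198.3]
tcp_rot: [-1.156, 1.568, -2.736]
contact_force: [0.8, 1.0, 0.4]
grip_width: 92.1
```

```bash
python3 - <<'E'
from h import *
go(511,187,190,-1)
c=cap('wrist','w1');W=cloud(c);x,y,z=W[...,0],W[...,1],W[...,2]
for nm,lo,hi in (('top',100,125),('collar',57,63),('railtop',50,57)):
    m=(abs(x-511)<30)&(y>160)&(y<215)&(z>lo)&(z<hi)
    if m.sum()<10: print(nm,m.sum()); continue
    p=np.stack([x[m],y[m]],1).astype(np.float32);print(nm,m.sum(),cv2.minAreaRect(p),np.median(z[m]),np.percentile(z[m],[5,95]).round(1))
E
```

```text
tool [510.6 187.3 198.3] axes [[-0.002, 1.0, -0.009], [-0.001, -0.009, -1.0], [-1.0, -0.002, 0.001]] d [0.0083 0.0004 0.0002]
tool y heading -0.54 F [0.8 1.  0.4] w 92.1 t 1.4 q [ 0.21  0.38  1.47 -0.    1.29  0.22]
turn (cw+): 0.46
top 587 ((515.1419067382812, 186.88478088378906), (39.66439437866211, 9.912818908691406), 89.76065063476562) 109.64439620854037 [107.2 111.1]
collar 785 ((514.9110717773438, 187.4036407470703), (41.846561431884766, 54.92583465576172), 0.6400851607322693) 59.931035351133005 [57.2 61.3]
railtop 1173 ((514.8990478515625, 187.7444610595703), (44.25787353515625, 55.06913375854492), 0.8457982540130615) 55.997988517728416 [54.8 56.8]
```

View pics/w1.png

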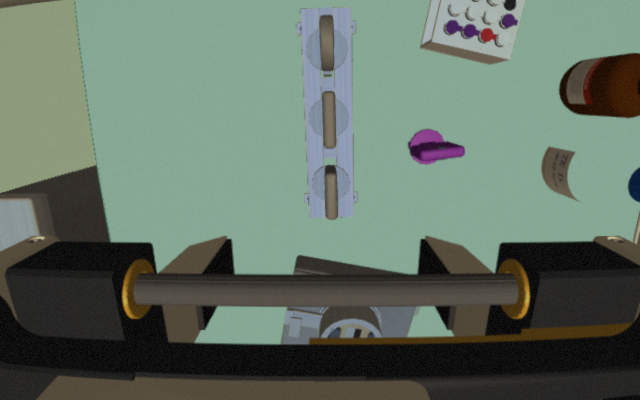

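Wrist view: the square key is at pixel (331,192), T at (329,118), round at (327,42). It measures 40 x 10 mm at the top, centred on (515.1,186.9), top at z 109.6, all as expected. Descending to grasp.

Request:
{"name": "step_arm", "arguments": {
  "targets": [
    [[0.02,0.0045,0,0],[0.055,0.0045,0,0],[0.09,0.0045,0,0],[0.115,0.0045,0,0],[0.127,0.0045,0,0]]
  ]
}}

```text
time: 1.87
tool_pos: [511.3, 188.4, 68.2]
tcp_rot: [-1.298, 1.563, -2.875]
contact_force: [-0.4, 0.1, 0.8]
grip_width: 91.7
```

Request:
{"name": "step_arm", "arguments": {
  "targets": [
    [[0,0,0,0],[0,0,0,0],[0,0,0,0],[0,0,0,0],[0,0,0,0]]
  ],
  "jaw": 1
}}

```text
time: 2.28
tool_pos: [512.1, 188.9, 69.6]
tcp_rot: [-1.274, 1.566, -2.851]
contact_force: [0.5, -0.7, 0.2]
grip_width: 62.9
```

Request:
{"name": "step_arm", "arguments": {
  "targets": [
    [[0,0,0,0],[0,0,0,0],[0,0,0,0],[0,0,0,0],[0,0,0,0]]
  ]
}}

```text
time: 2.7
tool_pos: [512.1, 188.8, 69.7]
tcp_rot: [-1.272, 1.566, -2.849]
contact_force: [-0.2, -0.7, -0.6]
grip_width: 29.8
```

```bash
python3 - <<'E'
from h import *
go(515,187,71,0)
E
```

```text
tool [512.1 188.8  69.7] axes [[-0.005, 1.0, -0.006], [-0.002, -0.006, -1.0], [-1.0, -0.005, 0.002]] d [-0.0014  0.0029  0.0018]
tool y heading -0.33 F [-0.2 -0.7 -0.6] w 29.8 t 2.7 q [ 0.21  0.52  1.63 -0.    0.99  0.22]
turn (cw+): -0.33
```

Request:
{"name": "step_arm", "arguments": {
  "targets": [
    [[-0.001,0.003,0.002,0],[-0.001,0.003,0.002,0],[-0.001,0.003,0.002,0],[-0.001,0.003,0.002,0],[-0.001,0.003,0.002,0]]
  ]
}}

```text
time: 3.12
tool_pos: [515.1, 186.7, 70.6]
tcp_rot: [-1.26, 1.566, -2.837]
contact_force: [-0.5, -0.2, -0.8]
grip_width: 10.0
```

Request:
{"name": "step_arm", "arguments": {
  "targets": [
    [[0,0,0,0],[0,0,0,0],[0,0,0,0],[0,0,0,0],[0,0,0,0]]
  ]
}}

```text
time: 3.53
tool_pos: [515.1, 186.7, 70.6]
tcp_rot: [-1.261, 1.566, -2.838]
contact_force: [0.6, -0.5, 0.1]
grip_width: 9.8
```

```bash
python3 - <<'E'
from h import *
go(515,187,71,0)
E
```

```text
tool [515.1 186.7  70.6] axes [[-0.005, 1.0, -0.006], [-0.002, -0.006, -1.0], [-1.0, -0.005, 0.002]] d [-0.0004 -0.0001 -0.0003]
tool y heading -0.34 F [ 0.6 -0.5  0.1] w 9.8 t 3.53 q [ 0.21  0.52  1.63 -0.    1.    0.21]
turn (cw+): -0.34
```

Request:
{"name": "step_arm", "arguments": {
  "targets": [
    [[-0.015,0,0,0],[-0.04,0,0,0],[-0.075,0,0,0],[-0.11,0,0,0],[-0.12,0,0,0]]
  ]
}}

```text
time: 3.95
tool_pos: [517.9, 187.5, 196.0]
tcp_rot: [1.681, 1.568, 0.104]
contact_force: [0.8, -0.3, 1.0]
grip_width: 9.6
```

Request:
{"name": "step_arm", "arguments": {
  "targets": [
    [[0,0.003,0.03,2],[0,0.006,0.07,4],[0,0.01,0.11,6],[0,0.014,0.15,8],[0,0.018,0.19,10]]
  ]
}}

```text
time: 4.37
tool_pos: [534.4, -4.1, 195.7]
tcp_rot: [1.91, 1.568, 0.158]
contact_force: [0.6, -0.1, -0.5]
grip_width: 9.8
```

Request:
{"name": "step_arm", "arguments": {
  "targets": [
    [[0,0.008,0.03,0],[0,0.008,0.045,0],[0,0.008,0.045,0],[0,0.008,0.045,0],[0,0.008,0.045,0]]
  ]
}}

```text
time: 4.78
tool_pos: [534.0, -48.9, 195.4]
tcp_rot: [2.206, 1.568, 0.454]
contact_force: [-0.1, 0.8, -0.5]
grip_width: 9.9
```

```bash
python3 - <<'E'
from h import *
go(533,28,190,-12)
c=cap('wrist','w2');W=cloud(c);x,y,z=W[...,0],W[...,1],W[...,2]
m=(abs(x-533)<45)&(abs(y-28)<45)&(z>86)&(z<94)
p=np.stack([x[m],y[m]],1).astype(np.float32);print('plug',m.sum(),cv2.minEnclosingCircle(p),np.median(z[m]))
m=(abs(x-533)<90)&(abs(y-28)<90)&(z>47)&(z<53)
p=np.stack([x[m],y[m]],1).astype(np.float32);print('safe',m.sum(),cv2.minAreaRect(p),np.median(z[m]))
for lo,hi in((54,60),(55,82),(60,84),(40,80)):
    r=np.hypot(x-533,y-28)
    m=(r<28)&(z>lo)&(z<hi)
    if m.sum()>10:
        p=np.stack([x[m],y[m]],1).astype(np.float32);print('slot',lo,hi,m.sum(),p.mean(0),cv2.minAreaRect(p))
q=proj(c,[[533,28,90]])[0];print(q)
u,v=q.astype(int); I=cv2.imread('pics/w2.png');u0=max(0,min(640-200,u-100));v0=max(0,min(400-150,v-75));print(u0,v0)
cv2.imwrite('pics/w2c.png',cv2.resize(I[v0:v0+150,u0:u0+200],(800,600),interpolation=cv2.INTER_CUBIC))
E
```

```text
tool [534.  -48.9 195.4] axes [[0.002, 0.984, -0.18], [0.001, -0.18, -0.984], [-1.0, 0.002, -0.001]] d [ 0.0055 -0.0148 -0.0755]
tool y heading -10.37 F [-0.1  0.8 -0.5] w 9.9 t 4.78 q [-0.24  0.36  1.5   0.    1.27 -0.05]
turn (cw+): 1.63
plug 3929 ((533.884033203125, 26.972366333007812), 32.5557975769043) 89.83952545683088
safe 10604 ((535.7039184570312, 26.607200622558594), (99.75410461425781, 143.55892944335938), 78.42003631591797) 50.02540635025714
slot 54 60 705 [534.5175    27.019995] ((538.44189453125, 26.9844913482666), (41.01152038574219, 43.398094177246094), 75.16841125488281)
slot 55 82 863 [534.0338    27.470028] ((534.027587890625, 27.546571731567383), (41.36733627319336, 52.57673263549805), 77.50443267822266)
slot 60 84 243 [532.2478    28.235115] ((534.0419921875, 27.611501693725586), (41.50034713745117, 52.57673263549805), 77.50443267822266)
slot 40 80 892 [534.2096    27.505587] ((534.027587890625, 27.546571731567383), (41.36733627319336, 52.57673263549805), 77.50443267822266)
[306.50165899 100.1084566 ]
206 25
```

View pics/w2c.png

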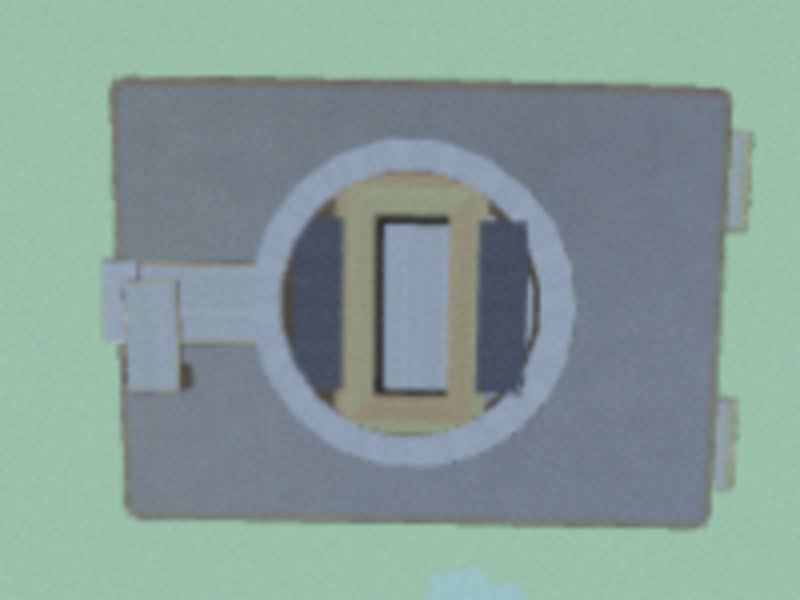

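Wrist crop: the slot centre is at about (413,305) in the crop, the slot is nearly vertical there, and the arm points left under the keeper at (155,335). Now fitting the flare rectangle on the z=90 plane.

```bash
python3 - <<'E'
from h import *
c=ld('w2');I=c['color'].astype(int)
print([I[25+y//4,206+x//4].tolist() for x,y in((360,300),(413,190),(465,300),(413,415),(413,300),(320,300),(500,300),(270,300))])
sub=c['color'][25:175,206:406]
hsv=cv2.cvtColor(sub,cv2.COLOR_RGB2HSV)
R=cv2.Rodrigues(np.array(c['rvec'],float))[0];t=np.array(c['tvec']).reshape(3);C=-R.T@t
def back(uv,z):
    p=cv2.undistortPoints(np.array(uv,float).reshape(-1,1,2),K(c),np.array(c['dist_coeffs'],float)).reshape(-1,2)
    d=np.c_[p,np.ones(len(p))]@R; return C+d*((z-C[2])/d[:,2])[:,None]
def rep(n,m,z):
    k,l,s,ce=cv2.connectedComponentsWithStats(m.astype(np.uint8));i=1+np.argmax(s[1:,4]);v,u=np.where(l==i)
    P=back(np.c_[u+206,v+25],z)[:,:2].astype(np.float32);print(n,len(P),P.mean(0).round(2),cv2.minAreaRect(P), 'pca',np.degrees(np.arctan2(*np.linalg.svd(P-P.mean(0),full_matrices=False)[2][0][::-1])).round(2))
H,S,V=[hsv[...,i].astype(int) for i in range(3)]
yy,xx=np.mgrid[:150,:200];near=np.hypot(xx-103,yy-76)<38
rep('flare',near&(H<50)&(S>35)&(V>100),88)
for n,g in(('L',xx<95),('R',xx>112)): rep('dark'+n,near&g&(H>100)&(S>40)&(V<140),90)
rep('floor',near&(H>95)&(V>140)&(abs(xx-104)<12)&(abs(yy-76)<26),56)
E
```

```text
[[141, 148, 126], [148, 155, 132], [144, 139, 118], [145, 136, 118], [137, 153, 172], [70, 76, 93], [65, 76, 96], [142, 156, 177]]
flare 992 [534.25  27.39] ((534.12158203125, 27.086009979248047), (49.928993225097656, 31.169845581054688), 78.37069702148438) pca -101.9
darkL 458 [515.97  30.95] ((515.4384765625, 30.765239715576172), (33.76565933227539, 8.952834129333496), 78.36727905273438) pca -101.83
darkR 514 [552.47  23.47] ((552.3759155273438, 22.756546020507812), (34.69916534423828, 9.856526374816895), 78.09305572509766) pca -101.83
floor 644 [533.82  27.31] ((533.7928466796875, 27.345672607421875), (35.03793716430664, 13.649703025817871), 79.36844635009766) pca -100.7
```

Request:
{"name": "step_arm", "arguments": {
  "targets": [
    [[0,-0.006,-0.035,1.5],[0,-0.0136,-0.0748,1.5],[0.02,-0.0136,-0.0748,1.5],[0.04,-0.0136,-0.0748,1.5],[0.045,-0.0136,-0.0748,1.5]]
  ]
}}

```text
time: 5.25
tool_pos: [532.3, 29.9, 148.0]
tcp_rot: [-1.971, 1.568, 2.539]
contact_force: [-0.2, 0.2, -0.9]
grip_width: 9.6
```

Request:
{"name": "step_arm", "arguments": {
  "targets": [
    [[0,0,0,0],[0,0,0,0],[0,0,0,0],[0,0,0,0],[0,0,0,0]]
  ]
}}

```text
time: 5.67
tool_pos: [532.9, 29.7, 148.9]
tcp_rot: [-2.647, 1.569, 1.862]
contact_force: [-0.8, -0.5, 0.4]
grip_width: 9.5
```

```bash
python3 - <<'E'
from h import *
go(534.1,27.1,135,-11.8)
c=cap('wrist','w3');W=cloud(c);x,y,z=W[...,0],W[...,1],W[...,2]
b=cap('scene','s3');q=proj(b,[[534,27,110]])[0].astype(int);print(q)
I=cv2.imread('pics/s3.png')[q[1]-40:q[1]+35,q[0]-50:q[0]+50]
J=cv2.imread('pics/w3.png')
O=np.zeros((600,800,3),np.uint8);O[:300,:400]=cv2.resize(I,(400,300),interpolation=cv2.INTER_CUBIC);O[200:600,400:]=J[:,120:520];cv2.imwrite('pics/c3.png',O)
E
```

```text
tool [532.9  29.7 148.9] axes [[-0.0, 0.979, -0.202], [0.001, -0.202, -0.979], [-1.0, -0.001, -0.001]] d [0.0139 0.0017 0.0023]
tool y heading -11.63 F [-0.8 -0.5  0.4] w 9.5 t 5.67 q [-0.09  0.4   1.58  0.    1.16  0.11]
turn (cw+): 0.17
[348 208]
```

View pics/c3.png

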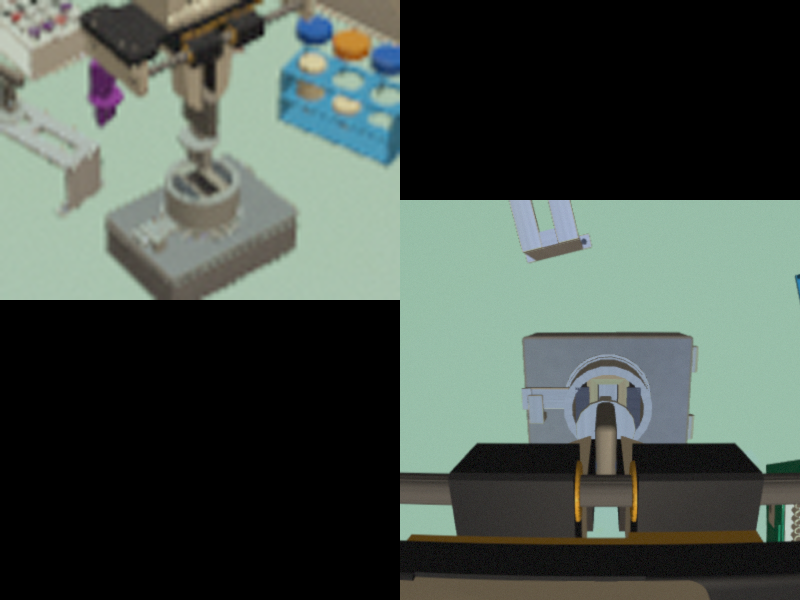

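The key hangs upright above the slot, with its collar visible at about (605,425). I'll measure the collar from this wrist depth to check the offset in the grip.

```bash
python3 - <<'E'
from h import *
c=ld('w3');W=cloud(c);o=np.array([532.9,29.7]);h=np.radians(-11.63);ty=np.array([np.cos(h),np.sin(h)]);tz=np.array([np.sin(h),-np.cos(h)])
z=W[...,2];d=W[...,:2]-o;a=d@ty;b=d@tz
m=(np.hypot(a,b)<24)&(z>130)&(z<144)
print(m.sum(),np.percentile(z[m],[5,50,95]).round(1))
m=(np.hypot(a,b)<24)&(z>135.5)&(z<141)
pts=np.c_[a[m],b[m]];print('a',pts[:,0].min(),pts[:,0].max(),'b',pts[:,1].min(),pts[:,1].max())
# circle edge: fixed radius 18 fit on extreme points per column
from scipy.optimize import least_squares
E=np.array([[k+.5,pts[(pts[:,0]>=k)&(pts[:,0]<k+1),1].min()] for k in range(-14,14) if ((pts[:,0]>=k)&(pts[:,0]<k+1)).any()])
r=least_squares(lambda p:np.hypot(E[:,0]-p[0],E[:,1]-p[1])-18,[0,0],loss='soft_l1');print('centre off (tool y,z)',r.x,r.cost)
m=(abs(a)<9)&(abs(b)<30)&(z>185)&(z<197);print('head top',m.sum(),np.median(z[m]) if m.sum() else 0, b[m].min() if m.sum() else 0)
E
```

```text
1191 [137.2 138.6 139.6]
a -17.429030294872227 17.948939720250348 b -18.002587963099984 7.03677226621681
centre off (tool y,z) [0.03608338 0.15621514] 0.6305274422945126
head top 1297 188.2275676512865 -20.198477624162994
```

Request:
{"name": "step_arm", "arguments": {
  "targets": [
    [[0.0,0.0017,0.0024,0],[0.005,0.0017,0.0024,0],[0.012,0.0017,0.0024,0],[0.018,0.0017,0.0024,0],[0.022,0.0017,0.0024,0]]
  ]
}}

```text
time: 6.18
tool_pos: [533.2, 27.0, 125.3]
tcp_rot: [-1.888, 1.568, 2.622]
contact_force: [0.2, -0.2, -1.0]
grip_width: 9.7
```

```bash
python3 - <<'E'
from h import *
go(534.1,27.1,105,-11.8)
E
```

```text
tool [533.2  27.  125.3] axes [[-0.003, 0.979, -0.202], [0.002, -0.202, -0.979], [-1.0, -0.003, -0.001]] d [ 0.0203  0.001  -0.0003]
tool y heading -11.64 F [ 0.2 -0.2 -1. ] w 9.7 t 6.18 q [-0.09  0.43  1.61  0.    1.11  0.11]
turn (cw+): 0.16
```

Request:
{"name": "step_arm", "arguments": {
  "targets": [
    [[0.004,0.001,0,0],[0.009,0.001,0,0],[0.014,0.001,0,0],[0.018,0.001,0,0],[0.0205,0.001,0,0]]
  ]
}}

```text
time: 6.6
tool_pos: [533.8, 26.9, 104.3]
tcp_rot: [-1.821, 1.567, 2.689]
contact_force: [-6.4, 2.1, 21.7]
grip_width: 9.7
```

```bash
python3 - <<'E'
from h import *
go(534.1,27.1,105,-11.8)
E
```

```text
tool [533.8  26.9 104.3] axes [[-0.004, 0.979, -0.202], [0.002, -0.202, -0.979], [-1.0, -0.004, -0.001]] d [-0.0007  0.0002 -0.0002]
tool y heading -11.64 F [-6.4  2.1 21.7] w 9.7 t 6.6 q [-0.09  0.46  1.63  0.    1.06  0.11]
turn (cw+): 0.16
```

Request:
{"name": "step_arm", "arguments": {
  "targets": [
    [[0,0,0,6],[0,0,0,12],[0,0,0,18],[0,0,0,24],[0,0,0,30]]
  ]
}}

```text
time: 7.02
tool_pos: [534.1, 27.3, 104.6]
tcp_rot: [-1.489, 1.567, 2.492]
contact_force: [-0.1, 1.2, 1.5]
grip_width: 9.6
```

```bash
python3 - <<'E'
from h import *
go(534.1,27.1,105,-11.8)
print(bot.get_obs()['moment'])
E
```

```text
tool [534.1  27.3 104.6] axes [[-0.003, 0.744, -0.668], [0.002, -0.668, -0.744], [-1.0, -0.003, 0.0]] d [-0.0004  0.0001  0.0001]
tool y heading -41.92 F [-0.1  1.2  1.5] w 9.6 t 7.02 q [-0.09  0.46  1.63  0.    1.06  0.64]
turn (cw+): -30.12
[0.14795687 0.17139424 0.09698541]
```

Request:
{"name": "step_arm", "arguments": {
  "targets": [
    [[0,0,0,7],[0,0,0,14],[0,0,0,21],[0,0,0,28],[0,0,0,35]]
  ]
}}

```text
time: 7.43
tool_pos: [534.1, 27.4, 104.6]
tcp_rot: [-0.913, 1.567, 2.451]
contact_force: [-1.0, -0.2, 0.3]
grip_width: 9.8
```

```bash
python3 - <<'E'
from h import *
go(534.1,27.1,105,-11.8)
print(bot.get_obs()['moment'])
E
```

```text
tool [534.1  27.4 104.6] axes [[-0.003, 0.221, -0.975], [0.002, -0.975, -0.221], [-1.0, -0.003, 0.002]] d [-0.0004  0.0003  0.    ]
tool y heading -77.24 F [-1.  -0.2  0.3] w 9.8 t 7.43 q [-0.09  0.46  1.63  0.    1.06  1.25]
turn (cw+): -65.44
[0.0230277  0.2135552  0.15674804]
```

Request:
{"name": "step_arm", "arguments": {
  "targets": [
    [[0,0,0,7],[0,0,0,14],[0,0,0,21],[0,0,0,28],[0,0,0,34]]
  ]
}}

```text
time: 7.85
tool_pos: [534.0, 27.4, 104.6]
tcp_rot: [-0.288, 1.567, 2.477]
contact_force: [-0.2, 0.5, 0.1]
grip_width: 9.9
```

```bash
python3 - <<'E'
from h import *
go(534.1,27.1,105,-11.8)
print(bot.get_obs()['moment'])
c=cap('top','t4');b=cap('scene','s4');w=cap('wrist','w4')
for cc in (c,b):
    W=cloud(cc);x,y,z=W[...,0],W[...,1],W[...,2];r=np.hypot(x-534.1,y-27.1)
    for lo,hi in ((37,50),(50,75)):
        m=(r>lo)&(r<hi)&(z>52.5)&(z<75)&(abs(y-27)<80)
        print(lo,m.sum(),[ (round(float(np.degrees(np.arctan2(yy-27.1,xx-534.1)))),round(float(zz))) for xx,yy,zz in W[m][::4]])
def crop(n,cc,s):
    q=proj(cc,[[534,27,60]])[0].astype(int);I=cv2.imread(f'pics/{n}.png');return cv2.resize(I[max(0,q[1]-37):q[1]+38,q[0]-50:q[0]+50],(400,300),interpolation=cv2.INTER_CUBIC)
O=np.zeros((600,800,3),np.uint8);O[:300,:400]=crop('t4',c,0);O[:300,400:]=crop('s4',b,0);O[300:,:480]=cv2.resize(cv2.imread('pics/w4.png'),(480,300));cv2.imwrite('pics/c4.png',O)
E
```

```text
tool [534.   27.4 104.6] axes [[-0.003, -0.368, -0.93], [0.002, -0.93, 0.368], [-1.0, -0.001, 0.003]] d [-0.0004  0.0003 -0.0002]
tool y heading -111.57 F [-0.2  0.5  0.1] w 9.9 t 7.85 q [-0.09  0.46  1.63  0.    1.06  1.85]
turn (cw+): 80.23
[0.00727201 0.24135011 0.13148986]
37 28 [(-105, 55), (125, 53), (139, 56), (162, 53), (177, 56), (-156, 54), (-178, 53)]
50 53 [(89, 61), (138, 57), (143, 53), (-167, 55), (144, 57), (162, 66), (146, 55), (167, 68), (-179, 68), (-147, 54), (167, 62), (-180, 70), (177, 63), (-170, 55)]
37 34 [(88, 63), (103, 53), (123, 53), (-61, 54), (-67, 53), (-80, 53), (-163, 53), (-103, 53), (-135, 53)]
50 122 [(83, 65), (84, 62), (91, 61), (78, 55), (90, 58), (82, 60), (94, 63), (-3, 53), (-10, 53), (107, 54), (-29, 54), (-36, 53), (-45, 57), (-46, 53), (134, 53), (141, 54), (163, 68), (151, 54), (173, 70), (171, 68), (-76, 53), (-179, 68), (166, 53), (-173, 64), (-175, 65), (-179, 58), (-175, 57), (-177, 53), (-128, 54), (-145, 54), (-156, 54)]
```

View pics/c4.png

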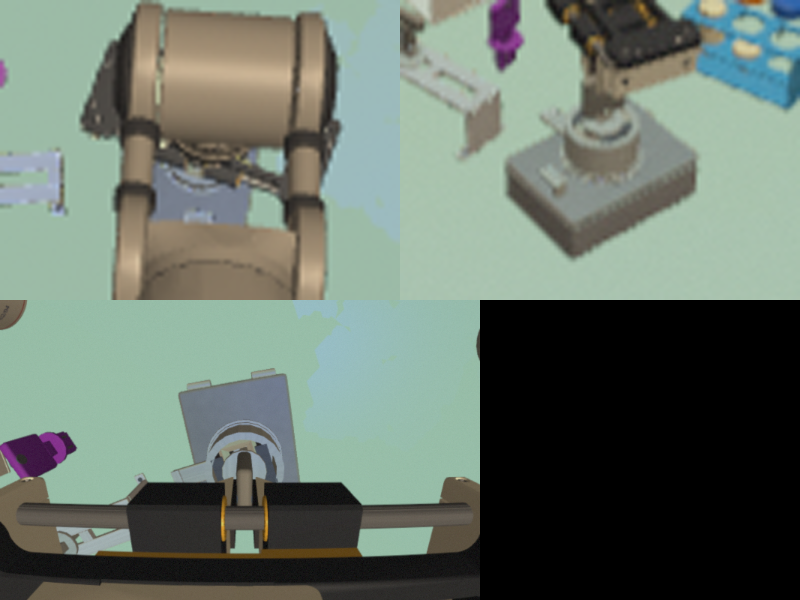

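The scene crop shows the arm out of its keeper, pointing to +y (about 1.4 rad). I'll add 5° to reach about 1.5, then back off within the play so the blade is free.

Request:
{"name": "step_arm", "arguments": {
  "targets": [
    [[0,0,0,3],[0,0,0,5],[0,0,0,5],[0,0,0,5],[0,0,0,5]]
  ]
}}

```text
time: 8.42
tool_pos: [534.0, 27.4, 104.6]
tcp_rot: [-0.243, 1.567, 2.446]
contact_force: [-0.1, 0.4, -0.8]
grip_width: 9.6
```

Request:
{"name": "step_arm", "arguments": {
  "targets": [
    [[0,0,0,-4],[0,0,0,-8],[0,0,0,-12],[0,0,0,-13],[0,0,0,-13]]
  ]
}}

```text
time: 8.83
tool_pos: [534.1, 27.4, 104.6]
tcp_rot: [-0.501, 1.568, 2.415]
contact_force: [-0.3, 0.8, 0.4]
grip_width: 9.7
```

```bash
python3 - <<'E'
from h import *
go(534.1,27.1,105,-11.8)
print(bot.get_obs()['moment'])
E
```

```text
tool [534.1  27.4 104.6] axes [[-0.002, -0.224, -0.975], [0.002, -0.975, 0.224], [-1.0, -0.002, 0.003]] d [-0.0004  0.0003 -0.    ]
tool y heading -102.92 F [-0.3  0.8  0.4] w 9.7 t 8.83 q [-0.09  0.46  1.63  0.    1.06  1.7 ]
turn (cw+): 88.88
[-0.00072172  0.1529919   0.04370465]
```

Drawing out straight.

Request:
{"name": "step_arm", "arguments": {
  "targets": [
    [[-0.005,0,0,0],[-0.015,0,0,0],[-0.03,0,0,0],[-0.04,0,0,0],[-0.045,0,0,0]]
  ]
}}

```text
time: 9.25
tool_pos: [535.3, 27.2, 151.9]
tcp_rot: [-1.895, 1.569, 1.021]
contact_force: [0.5, -0.6, -0.8]
grip_width: 9.8
```

Request:
{"name": "step_arm", "arguments": {
  "targets": [
    [[-0.015,0,0,0],[-0.035,0,0,0],[-0.04,0,0,0],[-0.04,0,0,0],[-0.04,0,0,0]]
  ]
}}

```text
time: 9.67
tool_pos: [535.0, 27.1, 191.4]
tcp_rot: [-1.738, 1.569, 1.178]
contact_force: [-0.0, -0.8, -0.2]
grip_width: 9.7
```

```bash
python3 - <<'E'
from h import *
go(538.6,-290,185,-103)
E
```

```text
tool [535.   27.1 191.4] axes [[0.001, -0.224, -0.975], [0.002, -0.975, 0.224], [-1.0, -0.002, -0.0]] d [ 0.0059  0.3083 -0.0746]
tool y heading -102.95 F [-0.  -0.8 -0.2] w 9.7 t 9.67 q [-0.09  0.37  1.51  0.    1.27  1.7 ]
turn (cw+): 0.05
```

Request:
{"name": "step_arm", "arguments": {
  "targets": [
    [[0,0.03,-0.007,0],[0,0.068,-0.016,0],[0,0.108,-0.026,0],[0,0.148,-0.036,0],[0,0.188,-0.046,0]]
  ]
}}

```text
time: 10.08
tool_pos: [536.8, -167.7, 189.5]
tcp_rot: [-0.863, 1.567, 2.053]
contact_force: [1.2, 0.2, -1.0]
grip_width: 9.7
```

Request:
{"name": "step_arm", "arguments": {
  "targets": [
    [[0,0.038,-0.009,0],[0,0.076,-0.018,0],[0,0.106,-0.026,0],[0,0.12,-0.029,0],[0,0.12,-0.029,0]]
  ]
}}

```text
time: 10.5
tool_pos: [537.1, -294.0, 187.0]
tcp_rot: [-0.563, 1.565, 2.349]
contact_force: [-0.4, 0.3, -0.4]
grip_width: 9.9
```

```bash
python3 - <<'E'
from h import *
go(538.6,-290,57,-103)
b=cap('scene','s5');t=cap('top','t5');w=cap('wrist','w5')
W=cloud(w);z=W[...,2];m=(np.hypot(W[...,0]-539,W[...,1]+290)<60)&(z>42)&(z<55);p=W[m][:,:2].astype(np.float32);print('pot',m.sum(),cv2.minEnclosingCircle(p))
def crop(n,cc,X):
    q=proj(cc,[X])[0].astype(int);I=cv2.imread(f'pics/{n}.png');return cv2.resize(I[q[1]-37:q[1]+38,q[0]-50:q[0]+50],(400,300),interpolation=cv2.INTER_CUBIC)
O=np.zeros((600,800,3),np.uint8);O[:300,:400]=crop('t5',t,[534,27,60]);O[:300,400:]=crop('s5',b,[534,27,60]);O[300:,:400]=crop('s5',b,[539,-290,90]);O[300:,400:]=cv2.resize(cv2.imread('pics/w5.png'),(400,250))[0:300].copy() if 0 else cv2.resize(cv2.imread('pics/w5.png'),(400,300));cv2.imwrite('pics/c5.png',O)
E
```

```text
tool [ 537.1 -294.   187. ] axes [[-0.004, -0.227, -0.974], [0.004, -0.974, 0.227], [-1.0, -0.003, 0.005]] d [ 0.13   -0.0039 -0.0012]
tool y heading -103.15 F [-0.4  0.3 -0.4] w 9.9 t 10.5 q [-0.63  0.52  1.28  0.    1.35  1.17]
turn (cw+): -0.15
pot 1306 ((539.7887573242188, -290.7420654296875), 44.834442138671875)
```

View pics/c5.png

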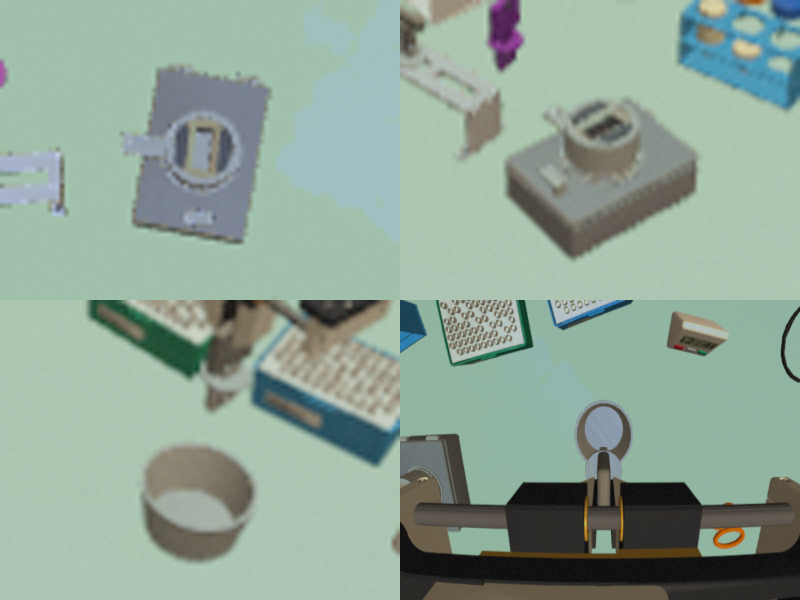

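Views: the latch arm stays open (top crop, arm tip at (125,143)), the key is free of the lock, and the pot is clear below it. Lowering into the pot at (539.5,-290.7).

Request:
{"name": "step_arm", "arguments": {
  "targets": [
    [[0.015,-0.0037,-0.0015,0],[0.045,-0.0037,-0.0015,0],[0.075,-0.0037,-0.0015,0],[0.095,-0.0037,-0.0015,0],[0.1,-0.0037,-0.0015,0]]
  ]
}}

```text
time: 11.07
tool_pos: [538.2, -282.2, 84.6]
tcp_rot: [-0.591, 1.558, 2.328]
contact_force: [0.0, 0.2, -0.6]
grip_width: 10.1
```

```bash
python3 - <<'E'
from h import *
go(539.5,-290.7,55,-103)
E
```

```text
tool [ 538.2 -282.2   84.6] axes [[-0.009, -0.221, -0.975], [0.009, -0.975, 0.221], [-1.0, -0.007, 0.011]] d [ 0.0295  0.0082 -0.0034]
tool y heading -102.75 F [ 0.   0.2 -0.6] w 10.1 t 11.07 q [-0.61  0.6   1.43  0.    1.12  1.18]
turn (cw+): 0.25
```

Request:
{"name": "step_arm", "arguments": {
  "targets": [
    [[0.002,0.007,-0.003,0],[0.01,0.007,-0.003,0],[0.02,0.007,-0.003,0],[0.028,0.007,-0.003,0],[0.029,0.007,-0.003,0]]
  ]
}}

```text
time: 11.48
tool_pos: [538.7, -288.9, 54.2]
tcp_rot: [-0.565, 1.556, 2.354]
contact_force: [0.2, 0.2, -1.0]
grip_width: 9.8
```

Request:
{"name": "step_arm", "arguments": {
  "targets": [
    [[0,0,0,0],[0,0,0,0],[0,0,0,0],[0,0,0,0],[0,0,0,0]]
  ]
}}

```text
time: 11.9
tool_pos: [538.9, -289.1, 54.6]
tcp_rot: [-0.576, 1.557, 2.343]
contact_force: [-0.3, -0.5, 0.1]
grip_width: 9.5
```

```bash
python3 - <<'E'
from h import *
go(539.5,-290.7,55,-103)
E
```

```text
tool [ 538.9 -289.1   54.6] axes [[-0.01, -0.221, -0.975], [0.01, -0.975, 0.221], [-1.0, -0.008, 0.012]] d [-0.0004  0.0015 -0.0009]
tool y heading -102.75 F [-0.3 -0.5  0.1] w 9.5 t 11.9 q [-0.62  0.64  1.44  0.    1.07  1.17]
turn (cw+): 0.25
```

Request:
{"name": "step_arm", "arguments": {
  "targets": [
    [[0,0,0,0],[0,0,0,0],[0,0,0,0],[0,0,0,0],[0,0,0,0]]
  ],
  "jaw": 0
}}

```text
time: 12.32
tool_pos: [538.9, -289.2, 54.6]
tcp_rot: [-0.577, 1.557, 2.342]
contact_force: [0.3, -0.0, -1.1]
grip_width: 38.4
```

Request:
{"name": "step_arm", "arguments": {
  "targets": [
    [[0,0,0,0],[0,0,0,0],[0,0,0,0],[0,0,0,0],[0,0,0,0]]
  ]
}}

```text
time: 12.73
tool_pos: [538.9, -289.1, 54.6]
tcp_rot: [-0.576, 1.557, 2.343]
contact_force: [0.9, 0.3, 0.2]
grip_width: 71.7
```

Request:
{"name": "step_arm", "arguments": {
  "targets": [
    [[0,0,0,0],[0,0,0,0],[0,0,0,0],[0,0,0,0],[0,0,0,0]]
  ]
}}

```text
time: 13.15
tool_pos: [538.9, -289.1, 54.6]
tcp_rot: [-0.575, 1.557, 2.344]
contact_force: [0.6, -0.7, 0.6]
grip_width: 91.8
```

Request:
{"name": "step_arm", "arguments": {
  "targets": [
    [[-0.005,0,0,0],[-0.02,0,0,0],[-0.04,0,0,0],[-0.065,0,0,0],[-0.09,0,0,0]]
  ]
}}

```text
time: 13.57
tool_pos: [539.5, -289.8, 145.7]
tcp_rot: [-0.567, 1.556, 2.353]
contact_force: [0.7, 0.0, -0.4]
grip_width: 91.7
```

Request:
{"name": "step_arm", "arguments": {
  "targets": [
    [[-0.02,0,0,0],[-0.04,0,-0.02,0],[-0.06,0,-0.05,0],[-0.07,0,-0.08,0],[-0.07,0,-0.09,0]]
  ]
}}

```text
time: 13.98
tool_pos: [631.6, -311.2, 217.9]
tcp_rot: [-0.828, 1.563, 2.092]
contact_force: [0.3, -0.6, 0.7]
grip_width: 91.6
```

```bash
python3 - <<'E'
from h import *
go(539.5,-290.7,55,-103)
b=cap('scene','s6');w=cap('wrist','w6')
def crop(n,cc,X):
    q=proj(cc,[X])[0].astype(int);I=cv2.imread(f'pics/{n}.png');return cv2.resize(I[q[1]-37:q[1]+38,q[0]-50:q[0]+50],(400,300),interpolation=cv2.INTER_CUBIC)
O=np.zeros((600,800,3),np.uint8);O[:300,:400]=crop('s6',b,[539,-290,60]);O[:300,400:]=crop('s6',b,[534,27,60]);O[300:,:480]=cv2.resize(cv2.imread('pics/w6.png'),(480,300));cv2.imwrite('pics/c6.png',O)
E
```

```text
tool [ 631.6 -311.2  217.9] axes [[-0.004, -0.22, -0.975], [0.007, -0.975, 0.22], [-1.0, -0.006, 0.005]] d [0.1634 0.0012 0.0935]
tool y heading -102.72 F [ 0.3 -0.6  0.7] w 91.6 t 13.98 q [-0.57  0.69  0.89  0.    1.57  1.22]
turn (cw+): 0.28
```

View pics/c6.png

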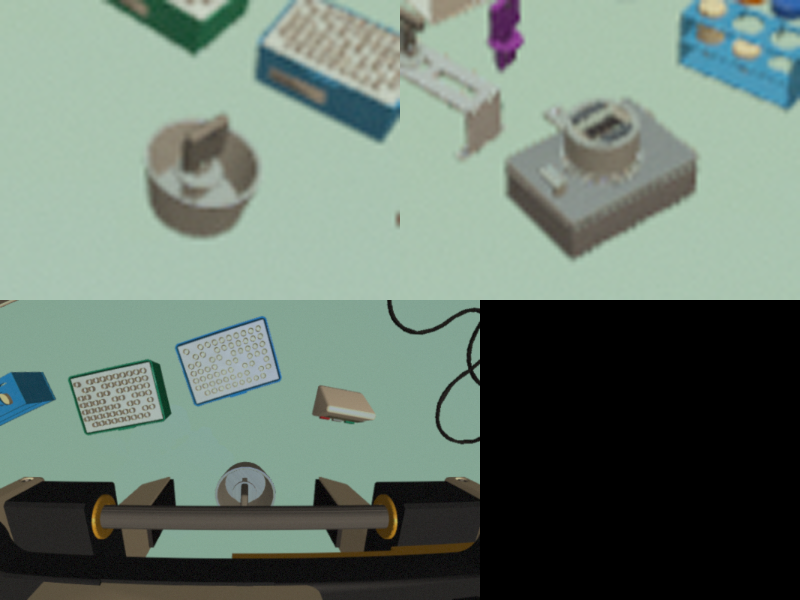

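The key stands in the pot (crop (205,145)), the latch arm is still open, and the gripper is clear. Settling, then handing in.

Request:
{"name": "step_arm", "arguments": {
  "targets": [
    [[0,0,0,0],[0,0,0,0],[0,0,0,0],[0,0,0,0],[0,0,0,0]]
  ]
}}

```text
time: 14.5
tool_pos: [628.9, -310.4, 214.7]
tcp_rot: [-0.588, 1.557, 2.332]
contact_force: [0.8, -0.0, 0.9]
grip_width: 91.8
```

```bash
python3 -c "
from h import *
st(); print(bot.close_job())"
```

```text
{'time': 14.5, 'joint_positions': [-0.569, 0.692, 0.895, 0.003, 1.568, 1.223], 'tool_pos': [628.898, -310.437, 214.657], 'tcp_rot': [-0.588, 1.557, 2.332], 'contact_force': [0.828, -0.049, 0.863], 'grip_width': 91.839}
the job is handed in; nothing more can be done
None
```

The job is done and handed in at 14.5 s. The square-headed key went into the grey safe's lock, turned the latch open, came out and now stands in the steel pot.

- **Insertion:** the key went down until its collar sat on the lock. The tool stopped at z 104.3 mm with about 22 N of contact force, the largest reading I saw.
- **Turn:** I turned the key about 105° clockwise, which covers the quarter turn plus the play. I then backed it off about 13° within the play so the blade came out freely.
- **Last checks:** after the key was out and after it was set down, the pictures showed the latch arm out of its keeper, about a quarter turn from shut. They also showed the key in the pot and the gripper clear of everything.
- **Not measured closely:** the latch angle is an estimate (about 1.44 rad from rough depth points before the last 5°, so roughly 1.5 at the end).

No check failed or disagreed.

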